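# Uncap a filter carrier and feed it round the guide into the extraction station

## Robot

A 7-joint arm with a two-finger parallel gripper is mounted at the origin on the work surface. World frame = base frame: x ahead of the robot, y to its left, z up, the work surface at z = 0. Lengths are in mm, angles in rad, forces in N, time in s.
With the tool pointing down it reaches from about 425 to 950 mm from the base axis. Payload 16.7 kg.
Tool frame: the origin (TCP) lies midway between the tips of the shut fingers; the grasp point (between the pads) lies 19 mm behind it; z points along the fingers, y is the line along which they close (so a half turn about z gives the same grasp; the last joint's range is limited). The gripper opens to 94 mm and grips with 3 to 60 N. Pads are 16 mm wide; open, the fingers measure 119 mm over their backs; the gripper's body (75 mm by 177 mm) begins 78 mm behind the grasp point.
Start: joints at [-1.454, 0.426, 0.074, 1.606, -0.034, 1.111, -0.067], TCP at [177.967, 651.078, 205.467] pointing down, gripper open.
Joint ranges: [-2.85, 2.85], [-0.5, 2.14], [-1.23, 1.37], [0.21, 2.46], [-1.02, 4.16], [0.16, 2.05], [-2.73, 2.73]. Speed limits (rad/s): [1.89, 1.89, 2.39, 2.39, 3.01, 3.01, 3.01].

## Interface

Orientations are given as a rotation vector (axis times angle).
In Python, from workcell import bot gives the robot as it stands.
- The arm moves only by the shell command python3 -m jog 'ROWS'. ROWS is JSON, one flat list of numbers, 5 for each row, row after row: the shift along the world's x, y, z in cm, then the turn about the world's z in rad, then the finger opening in cm, from 0 to 9.4. In form: [x, y, z, twist, claw, x, y, z, twist, claw, ...]. A call has 1 to 12 rows; each row shifts and turns the commanded pose from where the row before left it; what a row does not reach is not made up. A row lasts 1/10 s, in which the tool goes at most 50 mm and 8.59 degrees, less where a joint would pass 70% of its speed; a pose out of reach is approached as far as the arm can. A call with a gripper value outside its range is refused whole. The fingers move at their own pace and stop on an object; the grip force is fixed at half the most. Time passes only in rows, so rows that do not move let the fingers close. It gives the time, the measured TCP pose, the force, the opening and the grip force at its end, in the units of the state.
- bot.get_state(): the state, without advancing time (a new reading comes with each control period).
- bot.snapshot(name): name is "scene" or "side" or "wrist"; returns (picture, depth): 384x512x3 uint8, red, green, blue; 384x512 float32, mm along the optical axis (not along the pixel's ray), 0 where there is no reading.
- bot.calibration(name): a dict with "intrinsics" (3x3 intrinsics, pixels), "origin" and "attitude" of the camera in the world. Camera axes: x right, y up, looking along -z (the intrinsics and any distortion apply to the point x, -y, -z); pixel columns grow to the right and rows downward; lengths in mm; the calibration is good to about 2 mm. The wrist camera is an equidistant fisheye: a pixel r from the principal point sees the ray r / f radians off the axis. A picture is of the moment at which its call begins: read the wrist's pose just before it. calibration takes no time and is no camera call; for the wrist camera it gives the pose at the moment of the call.
- bot.finish_job(): hands the job in; it is judged then, once.
Trained networks look in the newest picture that a camera, given by its name, has taken for a name from the list of things; names that differ only in an ending like _2 or _b are one class to them, and where a whole thing is asked for, a point or a joint stands for the part that bears it (a point fixed in the world has none). Each returns a list of dicts, best first, with "score" (0 to 1); they miss things now and then, are a little off and sometimes report something else, mostly with a low value. They report only what shows in the picture. A call takes as long as a camera call. They do not tell look-alikes from the thing itself.
- bot.regions_of(label, camera): "pixels" (384x512 bool, what is visible of it) and "centre" ([column, row] in pixels, amid what is visible of it).
The state is a dict: "t": time; "q": joint angles; "joint_velocities": joint speeds; "joint_torque": joint torques, N m; "eef_pos": TCP position; "orientation": TCP orientation; "contact_force": force on the tool from outside, world axes, zero at the start; "wrist_torque": the same for the moment, N m; "gripper_width": opening from 0.0 (shut) to 1.0 (fully open); "finger_force": force on a finger pad.
Only numpy, scipy, OpenCV 4.12 (cv2) and the standard library are available. Lean on these libraries where they do the work, as an engineer would, in place of code of your own. Each camera call takes 0.05 s, during which the arm holds its last target. There are 200 camera calls.

## Task

Free the black bayonet cover from the filter carrier (press it down, give it a quarter turn anticlockwise seen from above, lift it off, without wrenching it) and stand it upright in the shallow white tray. Then slide the carrier along its guide track, round the bend and under the shelf, until it is fully home against the end stop, keeping it down in the track all the way. Leave the amber bottle, the jar and the beaker where they stand.

Things in the scene. Friction and masses are not known exactly. Their poses are not given: they have to be found in the camera images.
- track: Fixed metal guide track, a channel with a 90 degree bend. Origin: centre of the bend, at table height; z up. Centreline: run-in along x = -130 mm travelling +y, to y = 0; bend of radius 130 mm about the origin to (0, 130); then along y = 130 travelling +x to the end stop, face at x = 127. Channel 70 mm wide, walls 6 mm thick, 20 mm high; floor level with the table.
- entry (a point): Point on the channel floor, on the centreline, where the walls of the run-in begin (track x -130, y -215 mm). This end is open; the floor sheet goes on 45 mm further out.
- home (a point): Point on the channel floor where the carrier's origin is when it is fully home, its front shoe against the end stop (track x 60, y 130 mm). Above it the shelf has a 76 mm square window.
- shelf_edge (a point): Middle of the near lower edge of the white shelf over the last straight, 120 mm above the table. The shelf is 16 mm thick, 160 mm wide and runs 179 mm from here in track +x, on two 16 mm posts past the end stop. The covered carrier is too tall for it. An upright gripper cannot push the carrier home: lean the tool 30 to 45 degrees, fingertips ahead.
- carrier: Loose white filter carrier, 134 mm long, 0.5 to 0.9 kg, on the channel floor in the run-in. Origin: centre of its underside; x ahead along the track, z up. Two round slippery shoes (friction about 0.25) of radius 33 mm, 30 mm tall, at x = +34 and -34 mm, joined by a 44 mm wide waist, run in the channel and steer it. On them lies the round holder.
- back (a point): Rearmost point of the carrier, at half height of the rear shoe (carrier x -67, z 15 mm): the place to push, with closed fingers in the channel.
- holder (a point): Middle of the carrier's round holder at the level of its highest parts, the two bayonet jaws on its +x and -x sides, 64 mm above the carrier's underside. Holder radius 53 mm, from 30 mm up. In it a sprung rubber pad of radius 25 mm pushes the cover up: 4 N locked, 0.8 N more per mm, 10 mm further travel; uncovered its top is 53 mm up.
- cover: Loose black cover, 85 mm tall, about 0.2 kg: disc of radius 34 mm, 10 mm thick, two lugs on its +x and -x sides, a neck of radius 10 mm and a bar handle. Origin: centre of its underside, z up. Starts locked on the carrier: underside 48 mm above the carrier's, x axis along the carrier's x.
- bar (a point): Centre of the cover's bar handle, 67.5 mm above the cover's underside. The bar is 64 mm long along the cover's x, 22 mm thick along its y, 35 mm tall (50 to 85 mm above the underside).
- lug (a point): Outer end of the cover's +x lug, 46 mm from its axis; lugs 16 mm wide, 8 mm thick, held up in notches of the jaws. Press down 8 to 9 mm (7 needed, 10 is the bottom; about 11 N), keep it down and turn anticlockwise from above: 75 to 130 degrees frees it, clockwise is blocked. Free, it rises 5 mm by itself; then lift.
- tray: Fixed shallow white tray, 136 x 136 mm outside, walls 5 mm thick and 16 mm high, floor 5 mm thick. Origin: centre of its underside. It stands either in the inside of the bend or to the left of the track.
- bottle: Loose closed amber bottle, 80 mm diameter, 190 mm tall, bystander; inside the bend or left of the track, where the tray is not. Origin: centre of its underside.
- jar: Loose closed clear glass jar, 72 mm diameter, 100 mm tall, bystander, near the open end of the track. Origin: centre of its underside.
- beaker: Loose open clear glass beaker, 72 mm diameter, 90 mm tall, bystander, left of the shelf. Origin: centre of its underside.
There are look-alikes about, which are no part of the job. What is shaped like the cover but purple or turquoise is not meant.

How it is judged:
By the outcome, as a careful person would: the job done as asked, in the order asked, and still so for the second after the job is handed in, with the robot touching nothing.
It also fails if it takes over 72 s, if anything falls off the work surface, if the arm or the gripper's body presses on something with over 40 N, if the wrist force passes 120 N, or if a joint passes its speed limit or range.

## Working session

There is one attempt and no reset: what is moved stays moved. The work goes in short steps, Python scripts to look and compute and a shell command to move; the robot and the scene stay as the last step left them, time stands still between calls to the robot, and variables do not carry over. Pictures are saved under pics/ and viewed, at most 10 in all, crops included, and the job is handed in when it is done.

```bash
mkdir -p pics; cat > h.py <<'E'
import numpy as np, cv2
from scipy.spatial.transform import Rotation as R
from workcell import bot
def world(cal,dep,px):
    K=np.array(cal['intrinsics']);px=np.atleast_2d(px).astype(int)
    d=dep[px[:,1],px[:,0]]
    x=(px[:,0]-K[0,2])/K[0,0]*d; y=(px[:,1]-K[1,2])/K[1,1]*d
    A=np.array(cal['attitude']); A=A if A.shape==(3,3) else R.from_rotvec(A).as_matrix()
    return np.c_[x,-y,-d]@A.T+np.array(cal['origin'])
E
python3 - <<'E'
from h import *
ims=[]
for n in ['scene','side']:
    p,d=bot.snapshot(n); c=bot.calibration(n); print(n,c)
    np.savez(f'{n}.npz',p=p,d=d); cv2.imwrite(f'pics/{n}0.png',p[:,:,::-1])
    for l in ['track','carrier','cover','tray','bottle','jar','beaker']:
        for r in bot.regions_of(l,n):
            m=r['pixels']; ys,xs=np.nonzero(m&(d>0))
            if len(xs)<5: continue
            w=world(c,d,np.c_[xs,ys]); col=np.median(p[m],0)
            print(l,round(r['score'],2),np.round(r['centre']),len(xs),'lo',np.round(np.percentile(w,3,axis=0)),'hi',np.round(np.percentile(w,97,axis=0)),col)
E
```

```text
scene {'intrinsics': array([[364.88318941,   0.        , 254.0907131 ],
       [  0.        , 364.88318941, 188.41225536],
       [  0.        ,   0.        ,   1.        ]]), 'origin': array([1233.53679597,  252.02245659,  619.47143024]), 'attitude': array([0.64219733, 0.916175  , 1.74828314])}
track 0.82 [254. 241.] 9292 lo [ 464. -232.   -1.] hi [767. 143. 137.] [151. 151. 138.]
carrier 0.84 [200. 185.] 742 lo [ 452. -257.   15.] hi [ 527. -139.   65.] [132. 131. 120.]
cover 0.75 [230. 162.] 528 lo [ 298. -186.    3.] hi [ 368. -131.   85.] [37. 88. 85.]
cover 0.69 [193. 141.] 208 lo [ 281. -312.   39.] hi [ 336. -288.   86.] [63. 37. 75.]
cover 0.64 [193. 167.] 640 lo [ 457. -232.   52.] hi [ 509. -172.  133.] [27. 27. 28.]
tray 0.81 [171. 222.] 2142 lo [ 565. -258.    3.] hi [ 705. -119.   16.] [236. 236. 223.]
bottle 0.72 [344. 212.] 2151 lo [514. 181.   9.] hi [556. 252. 189.] [111.  70.  41.]
bottle 0.44 [200. 187.] 697 lo [ 452. -249.   15.] hi [ 528. -138.   65.] [130. 130. 118.]
bottle 0.4 [173. 226.] 2242 lo [ 563. -259.    1.] hi [ 706. -119.   17.] [236. 236. 223.]
jar 
[... 1082 characters left out ...]
8.]
cover 0.41 [280. 145.] 682 lo [ 610. -374.    4.] hi [ 671. -324.   99.] [109. 113. 106.]
tray 0.64 [260. 181.] 1152 lo [ 563. -257.    0.] hi [ 694. -115.   14.] [255. 255. 253.]
bottle 0.83 [206. 266.] 2829 lo [476. 198.   5.] hi [539. 256. 188.] [141.  88.  47.]
jar 0.65 [305. 192.] 798 lo [ 431. -247.    2.] hi [ 520. -136.   62.] [167. 166. 146.]
jar 0.63 [281. 147.] 610 lo [ 610. -373.   10.] hi [ 668. -324.   99.] [110. 114. 107.]
jar 0.46 [119. 242.] 1365 lo [708. 215.   3.] hi [773. 278.  88.] [119. 126. 118.]
jar 0.42 [222. 218.] 8932 lo [ 440. -134.   -3.] hi [755. 147. 135.] [153. 151. 144.]
beaker 0.71 [116. 245.] 1367 lo [708. 214.   4.] hi [773. 278.  88.] [119. 126. 118.]
```

View pics/scene0.png

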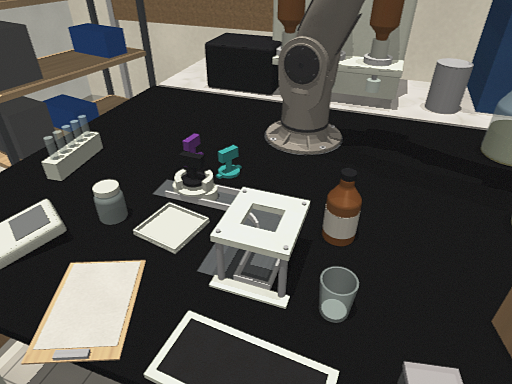

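View pics/side0.png

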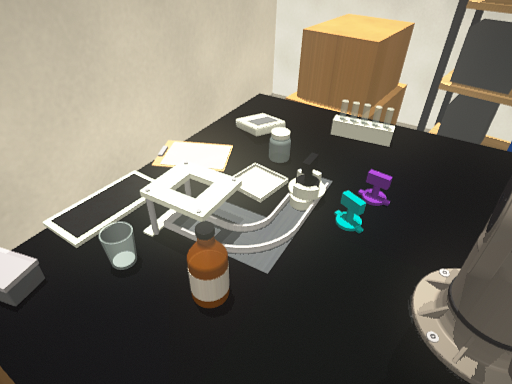

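```bash
cat > m.py <<'E'
from h import *
from scipy.optimize import least_squares
P=[];C=[]
for n in ['scene','side']:
    f=np.load(n+'.npz'); d=f['d']; ys,xs=np.nonzero(d>0)
    w=world(bot.calibration(n),d,np.c_[xs,ys]); P.append(w); C.append(f['p'][ys,xs].astype(int))
def box(w,c,r,zl,zh): return (np.hypot(w[:,0]-c[0],w[:,1]-c[1])<r)&(w[:,2]>zl)&(w[:,2]<zh)
for i in range(2):
    w,c=P[i],C[i]
    t=w[(w[:,0]>430)&(w[:,0]<800)&(w[:,1]>-300)&(w[:,1]<200)]
    print('table z',np.median(t[np.abs(t[:,2])<6][:,2]))
    b=w[box(w,(480,-202),45,120,140)]; 
    r=cv2.minAreaRect(b[:,:2].astype(np.float32)); print('bar top',len(b),r,np.median(b[:,2]))
    h=w[box(w,(480,-202),70,60,67)]
    s=least_squares(lambda q:np.minimum(0,53-np.hypot(*(h[:,:2]-q).T)),[480,-202]).x
    r=cv2.minEnclosingCircle(h[:,:2].astype(np.float32)); print('jaws',len(h),r,np.median(h[:,2]))
    s=w[box(w,(690,40),170,131,141)]; r=cv2.minAreaRect(s[:,:2].astype(np.float32)); print('shelf',len(s),r,np.median(s[:,2]))
    tr=w[box(w,(635,-188),110,13,20)]; r=cv2.minAreaRect(tr[:,:2].astype(np.float32)); print('tray',len(tr),r)
# walls: fit track
W=np.vstack([w[(w[:,2]>16)&(w[:,2]<23)&(w[:,0]>420)&(w[:,0]<800)&(w[:,1]>-300)&(w[:,1]<200)&~box(w,(635,-188),100,-9,99)&~box(w,(520,215),60,-9,999)&~box(w,(480,-202),75,-9,999)] for w in P])
def res(q):
    x,y,a=q; c,s=np.cos(a),np.sin(a); d=W[:,:2]-[x,y]; u=c*d[:,0]+s*d[:,1]; v=-s*d[:,0]+c*d[:,1]
    off=np.where(v<0,np.abs(u+130),np.where(u>0,np.abs(v-130),np.abs(np.hypot(u,v)-130)))
    return np.clip(np.abs(off-38),0,15)
best=min((least_squares(res,[615+dx,-80+dy,a],loss='soft_l1',f_scale=3) for dx in(-20,10) for dy in(-20,20) for a in(-.2,0,.2,.4)),key=lambda s:s.cost)
q=best.x; print('track',q,len(W),np.median(np.abs(res(q))))
E
python3 m.py
python3 - <<'E'
import cv2
a=cv2.imread('pics/scene0.png')[120:250,130:330]; b=cv2.imread('pics/side0.png')[120:270,130:400]
cv2.imwrite('pics/crop1.png',cv2.vconcat([cv2.resize(a,(400,260)),cv2.resize(b,(400,222))]) if 0 else cv2.resize(a,(800,520),interpolation=cv2.INTER_CUBIC))
E
```

```text
table z 0.31759395331744145
bar top 188 ((479.4097595214844, -202.91175842285156), (63.861087799072266, 24.64055633544922), 88.489013671875) 131.36724803650137
jaws 199 ((477.7361145019531, -203.38453674316406), 53.813377380371094) 63.88902734224189
shelf 3605 ((668.0408935546875, 66.53892517089844), (182.0336456298828, 160.75599670410156), 0.15684156119823456) 135.73894243491753
tray 336 ((633.09375, -190.3163299560547), (137.6675567626953, 137.88385009765625), 79.2807388305664)
table z -1.6996954807769953
bar top 145 ((477.0656433105469, -201.45150756835938), (67.36180114746094, 22.370237350463867), 89.06224822998047) 130.11155358664917
jaws 144 ((475.8072509765625, -202.27484130859375), 54.3531494140625) 61.60317653160081
shelf 2553 ((667.3706665039062, 67.31600952148438), (163.47515869140625, 181.60598754882812), 89.84835052490234) 133.74145047259987
tray 85 ((631.5454711914062, -189.0198974609375), (136.20884704589844, 135.61209106445312), 79.29692840576172)
track [ 6.07695672e+02 -6.22486734e+01 -2.78718202e-03] 1018 2.322114575505772
```

View pics/crop1.png

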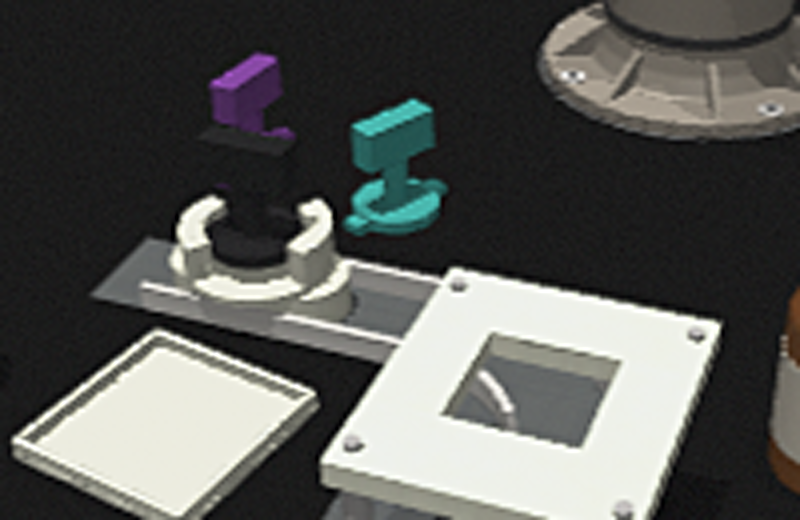

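Candidates: black at scene (193,167) seated on the carrier; purple (193,141) and turquoise (230,162) are the look-alikes. The crop confirms the black bar between the white jaws is the right one, at about world (478,-202).

```bash
cat > s.py <<'E'
from h import *
s=bot.get_state(); M=R.from_rotvec(s['orientation']).as_matrix()
print('t',round(s['t'],2),'q',np.round(s['q'],2),'p',np.round(s['eef_pos'],1),'ydir deg',round(np.degrees(np.arctan2(M[1,1],M[0,1])),1),'z',np.round(M[:,2],3),'F',np.round(s['contact_force'],1),'w',round(s['gripper_width'],3),'ff',np.round(s['finger_force'],1))
E
python3 s.py
python3 -m jog '[3,-3.5,0.8,0,9.4,3,-3.5,0.8,0,9.4,3,-3.5,0.8,0,9.4,3,-3.5,0.8,0,9.4,3,-3.5,0.8,0,9.4,3,-3.5,0.8,0,9.4,3,-3.5,0.8,0,9.4,3,-3.5,0.8,0,9.4,3,-3.5,0.8,0,9.4,3,-3.5,0.8,0,9.4,3,-3.5,0.8,0,9.4,3,-3.5,0.8,0,9.4]'; python3 s.py
```

```text
t 0.8 q [-1.45  0.43  0.07  1.61 -0.03  1.11 -0.07] p [178.  651.1 205.5] ydir deg 74.7 z [-0. -0. -1.] F [ 0.  -0.5  0.3] w 0.999 ff 0.0
t: 2.0
eef_pos: [538.9, 229.5, 302.1]
orientation: [0.418, 3.113, 0.001]
contact_force: [0.4, 0.2, 0.2]
gripper_width: 0.998
finger_force: 0.0
t 2.0 q [-0.81  0.21  0.36  1.71 -0.08  1.24  0.87] p [538.9 229.5 302.1] ydir deg 74.7 z [ 0.     0.001 -1.   ] F [0.4 0.2 0.2] w 0.998 ff 0.0
```

```bash
python3 -m jog '[-0.5,-3.6,0,-0.1087,9.4,-0.5,-3.6,0,-0.1087,9.4,-0.5,-3.6,0,-0.1087,9.4,-0.5,-3.6,0,-0.1087,9.4,-0.5,-3.6,0,-0.1087,9.4,-0.5,-3.6,0,-0.1087,9.4,-0.5,-3.6,0,-0.1087,9.4,-0.5,-3.6,0,-0.1087,9.4,-0.5,-3.6,0,-0.1087,9.4,-0.5,-3.6,0,-0.1087,9.4,-0.5,-3.6,0,-0.1087,9.4,-0.5,-3.6,0,-0.1087,9.4]' >/dev/null; python3 s.py
python3 - <<'E'
from h import *
p,d=bot.snapshot('wrist'); print(bot.calibration('wrist')); cv2.imwrite('pics/w1.png',p[:,:,::-1]); np.savez('w1.npz',p=p,d=d)
E
```

```text
t 3.2 q [-0.43  0.09  0.77  1.86 -0.07  1.22  0.36] p [ 477.6 -202.4  301.8] ydir deg -0.3 z [ 0.001  0.    -1.   ] F [ 0.2 -0.4  0.1] w 0.998 ff 0.0
{'intrinsics': array([[297.31863964,   0.        , 259.56145395],
       [  0.        , 297.31863964, 198.26693862],
       [  0.        ,   0.        ,   1.        ]]), 'origin': array([ 476.88441941, -134.29066026,  480.99224609]), 'attitude': array([-0.25149681,  0.00195553, -0.01827566])}
```

View pics/w1.png

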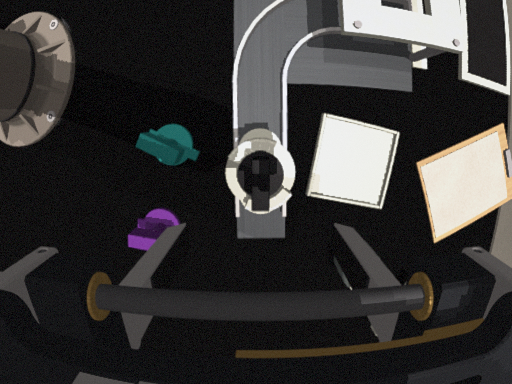

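The wrist view shows the black bar at about (260,180) inside the white jaws, the track running straight up the picture, and purple and turquoise well to the left. I'll measure the bar from this view.

```bash
cat >> h.py <<'E'
def wworld(cal,d):
    K=np.array(cal['intrinsics']); ys,xs=np.nonzero(d>0); z=d[ys,xs]
    u=xs-K[0,2]; v=ys-K[1,2]; r=np.hypot(u,v)+1e-9; th=r/K[0,0]; t=np.tan(np.minimum(th,1.45))*z
    A=R.from_rotvec(cal['attitude']).as_matrix()
    return np.c_[u/r*t,-v/r*t,-z]@A.T+np.array(cal['origin']),xs,ys
E
python3 - <<'E'
from h import *
f=np.load('w1.npz'); w,xs,ys=wworld(bot.calibration('wrist'),f['d'])
near=np.hypot(w[:,0]-478,w[:,1]+202)<70
for zl,zh in [(125,140),(58,69)]:
    b=w[near&(w[:,2]>zl)&(w[:,2]<zh)]; print(len(b),cv2.minAreaRect(b[:,:2].astype(np.float32)),cv2.minEnclosingCircle(b[:,:2].astype(np.float32)),np.median(b[:,2]))
s=w[(abs(w[:,2]-20)<5)&(w[:,1]>-125)&(w[:,1]<-70)&(w[:,0]>400)&(w[:,0]<560)]
for side in(s[s[:,0]<478],s[s[:,0]>478]): print('wall x',np.percentile(side[:,0],[5,50,95]),len(side))
E
```

```text
978 ((476.2709655761719, -208.35641479492188), (64.62283325195312, 21.928455352783203), 88.59880065917969) ((476.5464172363281, -208.2065887451172), 33.278297424316406) 132.85409558306904
1336 ((476.44500732421875, -208.096923828125), (70.34545135498047, 105.81407928466797), 15.838569641113281) ((476.2286071777344, -207.87820434570312), 53.8215217590332) 63.37686263957133
wall x [436.94089048 439.89950107 442.75491202] 151
wall x [512.08531062 515.36044983 518.42778475] 159
```

```bash
python3 -m jog '[0,0,-3,0,9.4,0,0,-3,0,9.4,0,0,-3,0,9.4,0,0,-2,0,9.4,0,0,-1,0,9.4,0,0,0,0,9.4]' >/dev/null; python3 s.py
python3 - <<'E'
from h import *
c=bot.calibration('wrist');p,d=bot.snapshot('wrist'); w,xs,ys=wworld(c,d); print(c['origin'],c['attitude'])
near=np.hypot(w[:,0]-478,w[:,1]+205)<70
for zl,zh in [(125,140),(58,69)]:
    b=w[near&(w[:,2]>zl)&(w[:,2]<zh)]; print(len(b),cv2.minAreaRect(b[:,:2].astype(np.float32)),cv2.minEnclosingCircle(b[:,:2].astype(np.float32)),np.median(b[:,2]))
E
```

```text
t 3.85 q [-0.37  0.24  0.75  2.01 -0.2   0.96  0.48] p [ 477.5 -200.8  180.8] ydir deg -0.0 z [-0.002 -0.    -1.   ] F [0.3 0.7 0.2] w 0.999 ff 0.0
[ 477.61687765 -127.35925661  359.80021032] [-0.25029987  0.00266041 -0.00114023]
2031 ((477.67230224609375, -201.83250427246094), (22.002511978149414, 63.06968688964844), 0.5452632904052734) ((477.6285705566406, -201.92178344726562), 32.81599044799805) 132.54166940864823
2256 ((477.92706298828125, -201.783447265625), (70.9690170288086, 106.75800323486328), 15.722478866577148) ((478.10797119140625, -201.79115295410156), 53.541316986083984) 63.288170386321156
```

```bash
python3 -m jog '[0,-0.06,-2.5,0,9.4,0,-0.06,-2.5,0,9.4,0,0,-2,0,9.4,0,0,-1.4,0,9.4,0,0,0,0,5,0,0,0,0,3,0,0,0,0,1.5,0,0,0,0,1.5,0,0,0,0,1.5,0,0,0,0,1.5]'; python3 s.py
```

```text
t: 4.9
eef_pos: [478.1, -202.1, 97.8]
orientation: [2.222, 2.221, 0.001]
contact_force: [-0.9, 0.3, -0.8]
gripper_width: 0.528
finger_force: 0.0
t 4.9 q [-0.28  0.37  0.68  2.08 -0.33  0.79  0.6 ] p [ 478.1 -202.1   97.8] ydir deg -0.0 z [ 0.  0. -1.] F [-0.9  0.3 -0.8] w 0.528 ff 0.0
```

```bash
python3 -m jog '[0,0,0,0,1.5,0,0,0,0,1.5,0,0,0,0,1.5,0,0,0,0,1.5,0,0,0,0,1.5,0,0,0,0,1.5]'>/dev/null; python3 s.py;  python3 -m jog '[0,0,-0.2,0,1.5,0,0,-0.2,0,1.5,0,0,-0.2,0,1.5,0,0,-0.2,0,1.5,0,0,-0.05,0,1.5,0,0,0,0,1.5,0,0,0,0,1.5]'>/dev/null; python3 s.py
```

```text
t 5.5 q [-0.28  0.37  0.68  2.08 -0.33  0.79  0.6 ] p [ 478.  -202.1   97.5] ydir deg -0.0 z [-0.  0. -1.] F [-0.5 -0.5  0.3] w 0.237 ff 30.0
t 6.2 q [-0.27  0.38  0.67  2.09 -0.34  0.78  0.61] p [ 478.1 -202.2   89. ] ydir deg -0.0 z [ 0.  0. -1.] F [-1.6  0.8  8.4] w 0.235 ff 30.0
```

```bash
python3 -m jog '[0,0,0,0.1,1.5,0,0,0,0.1,1.5,0,0,0,0.1,1.5,0,0,0,0.1,1.5,0,0,0,0.1,1.5]'>/dev/null; python3 s.py;  python3 -m jog '[0,0,0,0.1,1.5,0,0,0,0.1,1.5,0,0,0,0.1,1.5,0,0,0,0.1,1.5,0,0,0,0.1,1.5,0,0,0,0.1,1.5]'>/dev/null; python3 s.py
```

```text
t 6.7 q [-0.18  0.36  0.55  2.08 -0.27  0.77  1.04] p [ 478.3 -202.3   89.2] ydir deg 28.8 z [ 0.001 -0.    -1.   ] F [-0.4 -0.2  7.8] w 0.232 ff 30.0
t 7.3 q [-0.06  0.34  0.4   2.08 -0.19  0.76  1.56] p [ 478.4 -202.3   89.2] ydir deg 63.2 z [ 0.001 -0.    -1.   ] F [-0.8  0.4  8.2] w 0.231 ff 30.0
```

Smooth turn, no side loads. Continue to about 95°.

```bash
python3 -m jog '[0,0,0,0.1,1.5,0,0,0,0.1,1.5,0,0,0,0.1,1.5,0,0,0,0.1,1.5,0,0,0,0.1,1.5,0,0,0,0.06,1.5,0,0,0,0,1.5]'>/dev/null; python3 s.py;  python3 -m jog '[0,0,0.3,0,1.5,0,0,0.3,0,1.5,0,0,0.4,0,1.5,0,0,0.5,0,1.5,0,0,0.5,0,1.5]'>/dev/null; python3 s.py
```

```text
t 8.0 q [ 0.04  0.33  0.28  2.07 -0.13  0.76  2.06] p [ 478.4 -202.4   89.2] ydir deg 95.2 z [ 0.001 -0.    -1.   ] F [-0.8  0.1  8.6] w 0.235 ff 30.0
t 8.5 q [ 0.03  0.3   0.29  2.06 -0.11  0.8   2.05] p [ 477.4 -202.   109. ] ydir deg 95.1 z [-0.001  0.    -1.   ] F [-0.5 -0.3 -2.6] w 0.231 ff 30.0
```

```bash
python3 -m jog '[0,0,2,0,1.5,0,0,2.5,0,1.5,0,0,2.5,0,1.5,0,0,1,0,1.5,2,0.15,0,0,1.5,3,0.2,0,0,1.5,3,0.2,0,0,1.5,3,0.3,0,0,1.5,3,0.25,0,0,1.5,1.5,0.15,0,0,1.5,0,0,0,0,1.5]'>/dev/null; python3 s.py
python3 -m jog '[0,0,-2,0,1.5,0,0,-3,0,1.5,0,0,-3,0,1.5,0,0,-2.5,0,1.5,0,0,-1,0,1.5,0,0,-0.8,0,1.5,0,0,0,0,1.5]'>/dev/null; python3 s.py
```

```text
t 9.6 q [-0.02  0.43  0.28  1.67 -0.13  1.07  1.97] p [ 634.1 -188.6  187.4] ydir deg 95.2 z [-0.001  0.    -1.   ] F [ 0.2 -0.6 -3.1] w 0.235 ff 30.0
t 10.3 q [ 0.01  0.56  0.25  1.76 -0.17  0.84  2.  ] p [ 632.5 -189.7   65.7] ydir deg 95.1 z [-0.001  0.    -1.   ] F [-0.5  0.2 -2.6] w 0.231 ff 30.0
```

```bash
python3 -m jog '[0,0,-0.4,0,1.5,0,0,-0.3,0,1.5,0,0,-0.2,0,1.5,0,0,-0.1,0,1.5,0,0,0,0,1.5]'>/dev/null; python3 s.py
python3 -m jog '[0,0,-0.1,0,1.5,0,0,0,0,1.5]'>/dev/null; python3 s.py
```

```text
t 10.8 q [ 0.02  0.57  0.24  1.77 -0.18  0.83  2.  ] p [ 633.  -189.6   56. ] ydir deg 95.1 z [ 0. -0. -1.] F [ 0.3 -0.2 -2. ] w 0.23 ff 30.0
t 11.0 q [ 0.02  0.57  0.24  1.77 -0.18  0.83  2.  ] p [ 633.  -189.6   55. ] ydir deg 95.1 z [ 0. -0. -1.] F [ 0.1 -0.5 -1.5] w 0.23 ff 30.0
```

```bash
python3 -m jog '[0,0,-0.05,0,1.5,0,0,0,0,1.5]'>/dev/null; python3 s.py
python3 -m jog '[0,0,-0.05,0,1.5,0,0,0,0,1.5]'>/dev/null; python3 s.py
```

```text
t 11.2 q [ 0.02  0.57  0.24  1.77 -0.18  0.82  2.  ] p [ 633.  -189.6   54.6] ydir deg 95.1 z [ 0. -0. -1.] F [ 0.3 -0.6 -1.3] w 0.23 ff 30.0
t 11.4 q [ 0.02  0.57  0.24  1.77 -0.18  0.82  2.  ] p [ 633.1 -189.6   54.6] ydir deg 95.1 z [ 0.  0. -1.] F [-3.2  0.8  7.1] w 0.23 ff 30.0
```

```bash
python3 -m jog '[0,0,0.05,0,2.8,0,0,0,0,3.5,0,0,0,0,4.5,0,0,0,0,5.5,0,0,0,0,5.5]'>/dev/null; python3 s.py
python3 -m jog '[0,0,2,0,5.5,0,0,3,0,5.5,0,0,3,0,5.5,0,0,3,0,5.5,-2,-1.5,0,-0.13,0,-2.5,-1.5,0,-0.14,0,-2.5,-1.5,0,-0.14,0,-2.5,-2,0,-0.14,0,-2.5,-2,0,-0.14,0,-2,-1.5,0,-0.14,0,-1.5,-1,0,-0.14,0,0,0,0,-0.14,0]'>/dev/null; python3 s.py
python3 - <<'E'
from h import *
O=np.array([607.7,-62.2])
def cl(s): # arc length from bend start
    if s<0: return np.array([-130.,s])
    L=130*np.pi/2
    if s<L: f=s/130; return 130*np.array([-np.cos(f),np.sin(f)])
    return np.array([s-L,130.])
from scipy.optimize import brentq
def pose(s):
    r=cl(s); f=cl(brentq(lambda u:np.hypot(*(cl(u)-r))-68,s+30,s+90)); a=(f-r)/68; return (r+f)/2,a,r
print('low')
for s in [0,20,40,60,80,91]:
    f=s/130; t=np.array([np.sin(f),np.cos(f)]); print(s,np.round(cl(s)-41*t+O,1),'yaw',round(-f,3))
print('high')
for s in range(80,201,12):
    c,a,r=pose(s); print(s,np.round(c-61*a+O,1),'yaw',round(np.arctan2(a[1],a[0])-np.pi/2,3),'c',np.round(c+O,1))
p,d=bot.snapshot('scene'); np.savez('scene.npz',p=p,d=d)
w=world(bot.calibration('scene'),d,np.argwhere(d>0)[:,::-1])
b=w[(np.hypot(w[:,0]-633,w[:,1]+190)<60)&(w[:,2]>60)]; print('cover top z',np.percentile(b[:,2],98),b.mean(0),len(b))
h=w[(np.hypot(w[:,0]-478,w[:,1]+202)<75)&(w[:,2]>58)&(w[:,2]<68)]; print('jaws',cv2.minEnclosingCircle(h[:,:2].astype(np.float32)))
E
```

```text
t 11.9 q [ 0.02  0.57  0.24  1.77 -0.18  0.82  2.  ] p [ 632.9 -189.6   54.4] ydir deg 95.1 z [-0. -0. -1.] F [ 0.1  0.2 -0.4] w 0.575 ff 0.0
t 13.1 q [-0.02  0.32  0.57  1.93 -0.21  0.95  1.2 ] p [ 475.7 -301.5  164.8] ydir deg 31.0 z [ 0. -0. -1.] F [0.2 0.4 0.6] w 0.004 ff 0.0
low
0 [ 477.7 -103.2] yaw -0.0
20 [473.  -82.8] yaw -0.154
40 [471.4 -61.9] yaw -0.308
60 [473. -41.] yaw -0.462
80 [477.9 -20.6] yaw -0.615
91 [481.9  -9.8] yaw -0.7
high
80 [480.7  -4.4] yaw -0.88 c [527.8  34.5]
92 [486.6   7.1] yaw -0.972 c [537.   41.5]
104 [493.5  18. ] yaw -1.065 c [546.9  47.5]
116 [501.4  28.1] yaw -1.157 c [557.2  52.7]
128 [510.2  37.6] yaw -1.249 c [568.   56.8]
140 [519.8  46.1] yaw -1.34 c [579.2  60. ]
152 [530.2  53.4] yaw -1.418 c [590.5  62.6]
164 [541.2  59.2] yaw -1.48 c [602.   64.7]
176 [552.7  63.5] yaw -1.526 c [613.7  66.3]
188 [564.5  66.4] yaw -1.556 c [625.5  67.3]
200 [576.5  67.7] yaw -1.57 c [637.5  67.8]
cover top z 91.71730666378194 [ 641.74109703 -184.09234705   80.99882677] 335
jaws ((479.2546081542969, -202.97817993164062), 54.845951080322266)
```

```bash
python3 -m jog '[0.2,0,-2,-0.11,0,0,0,-3,-0.11,0,0,0,-3,-0.11,0,0,0,-3,-0.11,0,0,0,-2.5,-0.1,0,0,0,-1.5,0,0,0,0,-0.6,0,0,0,0,0,0,0]'>/dev/null; python3 s.py
python3 -m jog '[0,1,0,0,0,0,1,0,0,0,0,0.8,0,0,0,0,0.8,0,0,0,0,0.8,0,0,0,0,0.8,0,0,0,0,0.8,0,0,0,0,0.8,0,0,0]'; python3 s.py
```

```text
t 13.95 q [ 0.01  0.57  0.56  2.02 -0.48  0.67  0.89] p [ 480.  -299.6    8.3] ydir deg 0.7 z [-0.  0. -1.] F [-0.2 -0.6  0.4] w 0.007 ff 0.0
t: 14.75
eef_pos: [480.0, -231.0, 8.5]
orientation: [2.211, 2.232, -0.0]
contact_force: [0.7, -4.2, 2.0]
gripper_width: 0.003
finger_force: 1.6
t 14.75 q [-0.12  0.53  0.57  2.1  -0.48  0.64  0.78] p [ 480.  -231.     8.5] ydir deg 0.6 z [-0. -0. -1.] F [ 0.7 -4.2  2. ] w 0.003 ff 1.6
```

```bash
python3 -m jog '[-0.05,1.2,0,0,0,-0.05,1.2,0,0,0,-0.05,1.2,0,0,0,-0.05,1.2,0,0,0,0,1.2,0,0,0,0,1.2,0,0,0,0,1.2,0,0,0,0,1.2,0,0,0,0,1.2,0,0,0,0,1.2,0,0,0,0,0.8,0,0,0]'>/dev/null; python3 s.py
python3 -m jog '[-0.13,0.5,0,-0.04,0,-0.12,0.5,0,-0.04,0,-0.12,0.5,0,-0.04,0,-0.1,0.5,0,-0.04,0,-0.05,0.5,0,-0.04,0,-0.05,0.5,0,-0.04,0,-0.04,0.55,0,-0.04,0,-0.02,0.55,0,-0.04,0]'>/dev/null; python3 s.py
```

```text
t 15.85 q [-0.39  0.48  0.58  2.2  -0.48  0.59  0.55] p [ 477.4 -102.6    8.3] ydir deg 0.6 z [-0.001 -0.    -1.   ] F [-2.6 -4.6 -0.3] w 0.005 ff 2.3
t 16.65 q [-0.55  0.49  0.68  2.23 -0.56  0.59  0.23] p [471.3 -61.9   8.4] ydir deg -17.9 z [-0.001  0.    -1.   ] F [-0.9 -3.1 -0.5] w 0.005 ff 1.5
```

```bash
python3 -m jog '[0.02,0.52,0,-0.04,0,0.04,0.52,0,-0.04,0,0.05,0.52,0,-0.04,0,0.06,0.52,0,-0.04,0,0.1,0.51,0,-0.04,0,0.12,0.51,0,-0.04,0,0.13,0.51,0,-0.04,0,0.14,0.51,0,-0.03,0]'>/dev/null; python3 s.py
python3 - <<'E'
from h import *
p,d=bot.snapshot('scene'); cv2.imwrite('pics/scene2.png',cv2.resize(p[100:310,120:400,::-1],(800,600)))
w=world(bot.calibration('scene'),d,np.argwhere(d>0)[:,::-1])
h=w[(np.hypot(w[:,0]-530,w[:,1]-33)<75)&(w[:,2]>58)&(w[:,2]<67)]; print('jaws',cv2.minEnclosingCircle(h[:,:2].astype(np.float32)),len(h))
E
```

```text
t 17.45 q [-0.7   0.53  0.76  2.22 -0.64  0.62 -0.09] p [477.7 -20.8   8.3] ydir deg -35.6 z [-0.001  0.    -1.   ] F [-2.2 -3.4  2.1] w 0.007 ff 2.1
jaws ((520.8142700195312, 32.80792236328125), 62.858848571777344) 74
```

View pics/scene2.png

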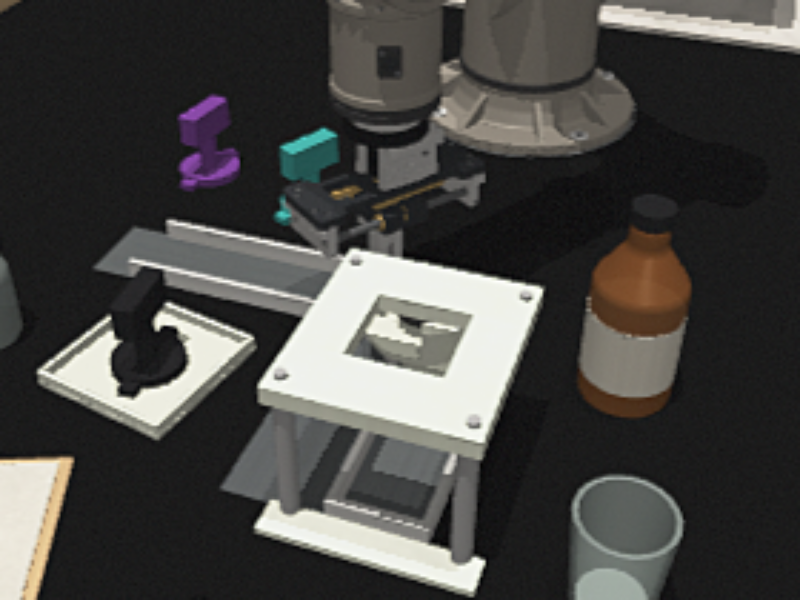

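```bash
python3 -m jog '[-0.6,-0.8,0,-0.05,0,-0.6,-0.8,0,-0.07,0,0,0,2,-0.07,0,0,0,2.2,-0.07,0,0,0,0,0,0]'>/dev/null; python3 s.py
python3 -m jog '[0.5,1.1,0,0,0,0.5,1.1,0,0,0,0.47,1.06,0,0,0,0.3,0.58,0,-0.046,0,0.29,0.57,0,-0.046,0,0.35,0.55,0,-0.046,0,0.34,0.54,0,-0.047,0,0.4,0.51,0,-0.046,0,0.39,0.5,0,-0.046,0]'>/dev/null; python3 s.py
```

```text
t 18.0 q [-0.81  0.47  0.94  2.23 -0.6   0.71 -0.33] p [466.8 -37.8  52.1] ydir deg -50.7 z [ 0.002  0.001 -1.   ] F [ 0.5 -0.6 -0.3] w 0.001 ff 0.0
t 18.9 q [-0.95  0.57  0.99  2.16 -0.7   0.78 -0.66] p [501.2  28.3  49.8] ydir deg -66.4 z [-0.002 -0.001 -1.   ] F [-4.6 -2.1  3.2] w 0.008 ff 2.3
```

```bash
python3 -m jog '[0.44,0.48,0,-0.046,0,0.44,0.47,0,-0.046,0,0.48,0.43,0,-0.045,0,0.48,0.42,0,-0.045,0,0.52,0.37,0,-0.04,0,0.52,0.36,0,-0.04,0]'>/dev/null; python3 s.py
python3 -m jog '[0.55,0.29,0,-0.03,0,0.55,0.29,0,-0.03,0,0.57,0.22,0,-0.023,0,0.57,0.21,0,-0.023,0]'>/dev/null; python3 s.py
```

```text
t 19.5 q [-0.99  0.65  1.04  2.09 -0.78  0.85 -0.9 ] p [529.9  53.7  49.7] ydir deg -81.4 z [-0.002 -0.    -1.   ] F [-4.6 -1.4  3.8] w 0.004 ff 2.1
t 19.9 q [-0.99  0.7   1.05  2.04 -0.81  0.89 -1.01] p [553.2  63.5  50.2] ydir deg -87.5 z [-0. -0. -1.] F [-3.   0.3 -1.9] w 0.007 ff 1.0
```

```bash
python3 -m jog '[0.4,0.1,0,-0.01,0,0.4,0.1,0,-0.01,0,0.3,0.1,0,-0.01,0,0,0,0,0,0]'>/dev/null; python3 s.py
python3 - <<'E'
from h import *
c=bot.calibration('wrist');p,d=bot.snapshot('wrist'); cv2.imwrite('pics/w2.png',p[:,:,::-1]); np.savez('w2.npz',p=p,d=d)
w,xs,ys=wworld(c,d)
m=(np.hypot(w[:,0]-668,w[:,1]-68)<60)
for zl,zh in[(58,69),(47,57),(130,140)]:
    b=w[m&(w[:,2]>zl)&(w[:,2]<zh)]; print(zl,len(b),np.round(np.percentile(b,[1,50,99],axis=0)) if len(b) else '')
s=w[(w[:,2]>130)&(w[:,2]<140)&(w[:,0]>560)&(w[:,0]<780)&(abs(w[:,1]-68)<100)];print(np.round(np.percentile(s,[0.5,99.5],axis=0)))
E
```

```text
t 20.3 q [-0.98  0.72  1.05  2.02 -0.81  0.9  -1.04] p [564.4  66.1  50.6] ydir deg -89.1 z [ 0.001 -0.    -1.   ] F [-0.4  0.1 -0.2] w 0.01 ff 0.0
58 3564 [[646.  50.  59.]
 [666.  83.  64.]
 [679. 112.  65.]]
47 3169 [[625.  45.  51.]
 [636.  69.  52.]
 [662.  97.  56.]]
130 28278 [[610.  10. 131.]
 [638.  68. 136.]
 [682. 126. 137.]]
[[579. -11. 131.]
 [687. 147. 139.]]
```

View pics/w2.png

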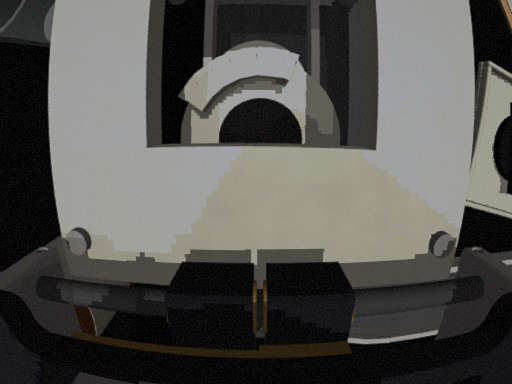

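```bash
python3 - <<'E'
from h import *
f=np.load('w2.npz'); c=bot.calibration('wrist'); w,xs,ys=wworld(c,f['d'])
for px in [(210,300),(310,300),(230,270),(180,330),(260,300),(100,290),(60,290),(40,350),(200,255),(260,255),(210,262),(210,340)]:
    i=np.nonzero((xs==px[0])&(ys==px[1]))[0]; print(px,np.round(w[i],0))
s=w[(np.hypot(w[:,0]-564,w[:,1]-66)<70)&(w[:,0]<576)]
for z in range(60,240,15):
    b=s[(s[:,2]>=z)&(s[:,2]<z+15)]
    if len(b): print(z,len(b),np.round(np.percentile(b[:,:2],[2,98],axis=0)).tolist())
E
```

```text
(210, 300) [[596.  79. 171.]]
(310, 300) [[596.  56. 170.]]
(230, 270) [[597.  76. 157.]]
(180, 330) [[588.  87. 173.]]
(260, 300) [[592.  68. 164.]]
(100, 290) [[591. 114. 164.]]
(60, 290) [[590. 129. 165.]]
(40, 350) [[585. 123. 188.]]
(200, 255) [[592.  89. 137.]]
(260, 255) [[592.  68. 136.]]
(210, 262) [[597.  82. 153.]]
(210, 340) [[584.  80. 172.]]
105 10 [[559.0, 67.0], [567.0, 68.0]]
120 14 [[567.0, 66.0], [568.0, 69.0]]
135 3 [[567.0, 66.0], [567.0, 69.0]]
150 19 [[564.0, -4.0], [575.0, 69.0]]
180 401 [[569.0, -3.0], [576.0, 135.0]]
```

```bash
python3 -m jog '[-1,0,0,0,0,0,0,3,0,0,0,0,4,0,0,0,0,4,0,0,3,0.1,0,-0.016,0,3,0.1,0,0,0,3.1,0,0,0,0,0,0,0,0,0]'>/dev/null; python3 s.py
python3 -m jog '[0,0,-3,0,0,0,0,-3,0,0,0,0,-2.5,0,0,0,0,-1.2,0,0,0,0,0,0,0]'; python3 s.py
```

```text
t 21.15 q [-0.94  0.71  1.14  1.75 -0.7   1.15 -1.16] p [647.   68.1 160.4] ydir deg -90.0 z [ 0.001 -0.001 -1.   ] F [-0.5 -0.3  0.5] w 0.002 ff 0.0
t: 21.65
eef_pos: [643.7, 68.0, 62.6]
orientation: [3.141, -0.002, -0.003]
contact_force: [-0.4, -0.1, -0.3]
gripper_width: 0.004
finger_force: 0.0
t 21.65 q [-0.88  0.8   1.03  1.82 -0.81  1.01 -1.09] p [643.7  68.   62.6] ydir deg -90.1 z [-0.002 -0.    -1.   ] F [-0.4 -0.1 -0.3] w 0.004 ff 0.0
```

```bash
python3 -m jog '[0,0,-0.6,0,0,0,0,-0.5,0,0,0,0,0,0,0]'>/dev/null; python3 s.py
python3 -m jog '[0.5,0,0,0,0,0.5,0,0,0,0,0.5,0,0,0,0,0.5,0,0,0,0]'>/dev/null; python3 s.py
python3 -m jog '[0.5,0,0,0,0,0.5,0,0,0,0,0.4,0,0,0,0]'>/dev/null; python3 s.py
```

```text
t 21.95 q [-0.88  0.81  1.01  1.83 -0.83  0.99 -1.08] p [644.9  68.2  52.6] ydir deg -90.0 z [ 0.  0. -1.] F [-0.6  0.9  0.1] w 0.003 ff 0.2
t 22.35 q [-0.85  0.84  1.    1.78 -0.83  1.02 -1.09] p [665.2  68.   52.6] ydir deg -90.0 z [-0.  0. -1.] F [-2.9 -1.1  3.5] w 0.005 ff 2.1
t 22.65 q [-0.83  0.85  1.    1.74 -0.83  1.03 -1.1 ] p [679.3  68.   52.4] ydir deg -90.0 z [-0. -0. -1.] F [-4.6 -0.2  4.5] w 0.0 ff 2.2
```

```bash
python3 -m jog '[0.4,0,0,0,0,0.4,0,0,0,0,0.3,0,0,0,0,0,0,0,0,0]'>/dev/null; python3 s.py
for i in 1 2; do python3 -m jog '[0.1,0,0,0,0,0.1,0,0,0,0,0,0,0,0,0]'>/dev/null; python3 s.py; done
```

```text
t 23.05 q [-0.82  0.86  0.99  1.71 -0.83  1.04 -1.1 ] p [690.4  68.   52.5] ydir deg -90.0 z [ 0.001 -0.    -1.   ] F [-1.  -0.5  0.2] w 0.007 ff 0.7
t 23.35 q [-0.82  0.87  0.99  1.71 -0.83  1.04 -1.1 ] p [691.9  68.1  52.4] ydir deg -90.0 z [-0.  0. -1.] F [-1.5 -0.6  1.8] w 0.006 ff 1.8
t 23.65 q [-0.81  0.87  0.99  1.7  -0.83  1.05 -1.1 ] p [693.5  68.2  52.4] ydir deg -90.0 z [-0.001  0.    -1.   ] F [-5.9  0.7  3.6] w 0.004 ff 3.5
```

```bash
for i in 1 2 ; do python3 -m jog '[0.1,0,0,0,0,0.05,0,0,0,0]'>/dev/null; python3 s.py; done
python3 - <<'E'
from h import *
c=bot.calibration('wrist');p,d=bot.snapshot('wrist'); w,xs,ys=wworld(c,d); cv2.imwrite('pics/w3.png',p[:,:,::-1])
b=w[(np.hypot(w[:,0]-690,w[:,1]-68)<60)&(w[:,2]>58)&(w[:,2]<69)]; print(len(b),np.round(np.percentile(b,[1,50,99],axis=0)))
E
```

```text
t 23.85 q [-0.81  0.87  0.99  1.7  -0.83  1.05 -1.11] p [694.1  68.1  52.4] ydir deg -90.0 z [-0.003  0.001 -1.   ] F [-15.7   1.   11.4] w 0.008 ff 7.3
t 24.05 q [-0.81  0.87  0.99  1.7  -0.83  1.05 -1.11] p [694.8  68.   52.5] ydir deg -90.1 z [-0.004  0.001 -1.   ] F [-20.7   1.3  17.3] w 0.005 ff 10.7
41 [[630.  68.  58.]
 [631.  69.  62.]
 [632.  71.  66.]]
```

```bash
python3 -m jog '[-0.5,0,0,0,0,-0.5,0,0,0,0,0,0,1,0,0,0,0,3,0,0,0,0,4,0,0,0,0,4,0,0,0,0,3,0,0,-3,0,1,0,0,-3,0,0,0,0,-2,0,0,0,0,0,0,0,0,0,0,0,0,0,0]'>/dev/null; python3 s.py
python3 - <<'E'
from h import *
c=bot.calibration('wrist');p,d=bot.snapshot('wrist'); w,xs,ys=wworld(c,d); cv2.imwrite('pics/w3.png',p[:,:,::-1])
g=w[(abs(w[:,1]-68)<60)&(w[:,0]>600)&(w[:,0]<790)]
for zl,zh in[(60,68),(48,57),(132,139)]:
    b=g[(g[:,2]>zl)&(g[:,2]<zh)]; print(zl,len(b),np.round(np.percentile(b,[1,50,99],axis=0)).tolist())
m=g[(abs(g[:,1]-68)<8)]; m=m[np.argsort(m[:,0])]
for x in range(625,712,3):
    b=m[(m[:,0]>=x)&(m[:,0]<x+3)]; print(x,np.round(np.percentile(b[:,2],[5,50,95])) if len(b) else '',end=' ')
p,d=bot.snapshot('side'); cv2.imwrite('pics/side3.png',cv2.resize(p[120:300,80:350,::-1],(800,533)))
E
```

```text
t 25.3 q [-1.06  0.61  1.24  1.79 -0.62  1.2  -1.2 ] p [607.3  68.6 213.3] ydir deg -90.0 z [ 0.001  0.001 -1.   ] F [0.4 0.8 0.1] w 0.003 ff 0.0
60 1360 [[619.0, 29.0, 62.0], [639.0, 70.0, 64.0], [710.0, 111.0, 65.0]]
48 1564 [[635.0, 46.0, 50.0], [667.0, 70.0, 52.0], [693.0, 95.0, 55.0]]
132 16499 [[601.0, 9.0, 134.0], [700.0, 67.0, 136.0], [756.0, 127.0, 137.0]]
625 [135. 335. 339.] 628 [136. 346. 351.] 631 [ 37. 334. 347.] 634 [324. 334. 335.] 637 [316. 334. 335.] 640 [317. 326. 334.] 643 [51. 52. 53.] 646 [52. 53. 54.] 649 [51. 52. 53.] 652 [51. 52. 54.] 655 [51. 52. 54.] 658 [52. 53. 54.] 661 [51. 53. 53.] 664 [52. 53. 53.] 667 [51. 52. 53.] 670 [51. 52. 53.] 673 [51. 52. 53.] 676 [51. 52. 54.] 679 [51. 53. 54.] 682 [52. 53. 53.] 685 [51. 52. 54.] 688 [52. 53. 54.] 691 [35. 44. 53.] 694 [34. 36. 37.] 697 [35. 36. 37.] 700 [35. 36. 63.] 703 [ 35.  93. 136.] 706 [ 63. 135. 137.] 709 [ 63. 136. 137.]
```

View pics/w3.png

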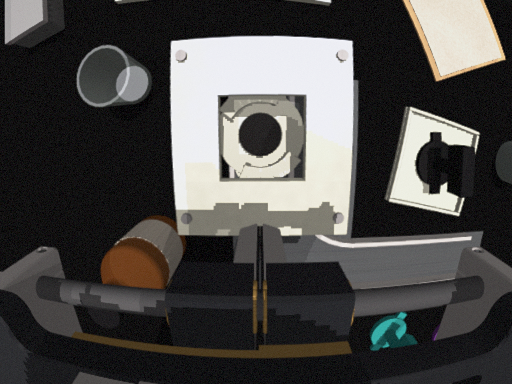

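View pics/side3.png

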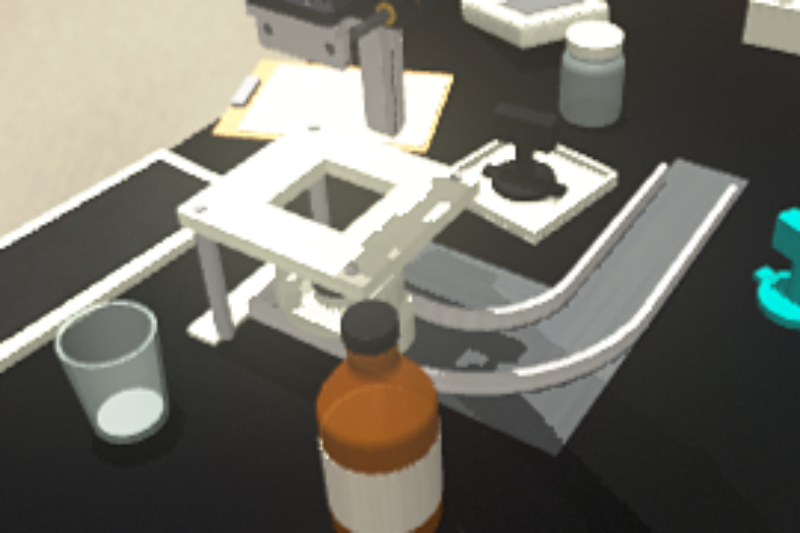

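```bash
python3 - <<'E'
from h import *
c=bot.calibration('wrist');p,d=bot.snapshot('wrist'); w,xs,ys=wworld(c,d); col=p[ys,xs].max(1)
b=w[(np.hypot(w[:,0]-667,w[:,1]-68)<36)&(w[:,2]>48)&(w[:,2]<57)&(col<70)]
print('pad',np.round(np.percentile(b,[.5,50,99.5],axis=0),1),cv2.minEnclosingCircle(b[:,:2].astype(np.float32)))
s=w[(w[:,2]>134)&(w[:,2]<138)&(abs(w[:,1]-68)<20)]
a=s[(s[:,0]<650)];e=s[(s[:,0]>690)]; print('window x',a[:,0].max(),e[:,0].min(),'shelf end',np.percentile(e[:,0],99.8))
g=w[(w[:,2]>132)&(w[:,2]<139)&(abs(w[:,0]-668)<15)]; print('window y',g[g[:,1]<68][:,1].max(),g[g[:,1]>68][:,1].min())
for n,ex in [('scene',(528,218)),('side',(528,218))]:
    p,d=bot.snapshot(n); cc=bot.calibration(n)
    for l in ['bottle','jar','beaker']:
        r=bot.regions_of(l,n)
        for q in r[:1]:
            yy,xx=np.nonzero(q['pixels']&(d>0)); v=world(cc,d,np.c_[xx,yy]); print(n,l,np.round(np.percentile(v,3,axis=0)),np.round(np.percentile(v,97,axis=0)))
E
```

```text
pad [[643.3  46.9  50.5]
 [667.4  70.7  52.4]
 [690.2  93.4  54.2]] ((666.86376953125, 70.84603118896484), 24.599811553955078)
window x 629.1911682355326 705.0802652530175 shelf end 757.3280514390381
window y 30.776031666988878 105.97278513229676
scene bottle [ 602. -212.    8.] [ 675. -159.   91.]
scene jar [ 625. -382.    7.] [ 681. -326.  101.]
scene beaker [711. 213.   3.] [776. 274.  90.]
side bottle [476. 204.   8.] [535. 256. 188.]
side jar [ 610. -382.    5.] [ 674. -324.   99.]
side beaker [709. 214.   2.] [774. 278.  88.]
```

```bash
python3 s.py; python3 -c "from workcell import bot; print(bot.finish_job())"
```

```text
t 25.85 q [-1.06  0.61  1.24  1.79 -0.62  1.2  -1.2 ] p [606.9  68.  212.4] ydir deg -90.1 z [-0. -0. -1.] F [-0.6 -0.2 -0.2] w 0.005 ff 0.0
the job is handed in; nothing more can be done
None
```

The job is handed in at 25.9 s: the black cover stands upright in the tray, the carrier is home against the end stop (within about 0.5 mm, level in the track), and the bottle, jar and beaker have not moved; because the moves cannot lean the tool, I did the last 40 mm with upright fingers down through the shelf window instead.

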